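# Level the worktop stand under load

### The job

Lift the spirit level out of the blue bin and lay it lengthwise in the marked outline on the wooden stand. Using the red wing knob, set the stand's sprung foot so that the bubble stands between the two lines while you press the level firmly down on the board, the foot squashed fully in. Finish like that, still pressing on the level with the bubble centred; leave the other things where they are.

Things in the scene. Friction and masses are not known exactly. Their poses are not given: they have to be found in the camera images.
- level: yellow pocket spirit level, 140 long (its x) x 24 wide x 34 mm high, about 0.2 kg; origin: centre of its underside, z up. Starts upright on the floor of the bin. x = -70 to +10 mm: full-height block, black rubber grip on its sides round x = -32 mm (hold and press there); round x = +35 mm the green vial, 44 mm long, with two black lines, seen from above; x = +60 to +70 mm: full height again
- level_press (a point): middle of the level's flat top over the rubber grip (x = -32 mm, 34 mm above the underside); axes as the level's. Pressing here leaves the vial in sight
- bubble (a joint): place of the pale bubble (10 mm long) in the vial, in m along the level's x: 0 = centred, travel +-0.015. It runs to the higher end, 0.35 mm per mrad of slope (6 mm per degree), and settles in about a second. It is between the lines at less than 3.5 mm either way
- board: wooden board of the stand, 300 long (its x) x 120 wide x 12 mm thick; origin: middle of its underside, about 36 mm above the worktop; x points to the end with sprung foot and red knob. It is hinged to a fixed foot at x = -135 mm and slopes only lengthwise, by some 4 degrees at most. The stand is fixed to the worktop, a little uneven: its slope differs each time
- board_spot (a point): centre of the black outline (156 x 42 mm, along the board) on the board's top, where the level belongs, either way round; on the top surface at board x = -30 mm; axes as the board's
- knob_grip (a point): on the knob's upright axis (board x = +115 mm), 22 mm above the board's top, the height to grip: middle of the red wing, 48 long x 12 thick, reaching 13 mm below and 9 mm above this point, on a low black hub of 40 mm diameter. Axes turn with the knob; the wing runs 0.8 rad counterclockwise (from above) of this point's x axis
- foot_knob (a joint): angle of the knob, rad, growing clockwise seen from above; stops at -0.3 and 2.1; 0 to 0.2 at the start, about 0.15 N m of friction, stays where it is left. Clockwise raises the foot end: 0.04 rad of slope per rad, 14 mm of bubble per rad. From the start it needs about 0.6 to 1.6 rad clockwise
- foot_squash (a joint): how far the sprung foot is squashed, as board slope in rad: 0 unloaded, 0.026 fully in (hard stop). Squashing lowers the foot end by 0.026 rad, 9 mm of bubble: unpressed, the bubble must stand 9 mm towards the foot end to be centred while pressed. It carries board and level without giving; 5 to 9 N more on the level press it fully in, 12 N is plenty
- bin: blue open plastic bin, outer 250 long (its x) x 150 wide x 45 mm high, walls and floor 4 mm, fixed; origin at the centre of its underside. The level lies in it 40 mm from the middle towards -x
- tealight: small tealight, 38 mm diameter, 15 mm high, lying in the other end of the bin (+x); stays there. Origin at the centre of its underside
- tape_roll: roll of beige tape, 98 mm across, 25 mm high, loose behind the work; stays there. Origin at the centre of its underside
- salt_shaker: small salt shaker, 44 mm diameter, 90 mm high, loose behind the work; stays there. Origin at the centre of its underside
Things that resemble listed ones, but are neither listed nor needed, are in the scene too. There is more than one size of the level; the job needs the largest.

How it is judged:
On the way, in this order (a step that is already met when the one before it is completed fails the run):
1. the level is lifted clear out of the bin (z of level in the frame of bin above 0.055 m), for 0.1 s.
2. the level lies lengthwise in the outline on the board (contact force between level and board above 0.5 N and x of level in the frame of board between -0.065 and 0.005 m and y of level in the frame of board between -0.025 and 0.025 m and angle between the x axis of level and the x axis of board, either way round below 0.2 rad), for 0.2 s.
At the end, for the whole second after the job is handed in: Level flat (0.025 rad) in the outline, within 35 mm along, 25 mm across and 0.2 rad; bubble within 3.5 mm of centre, board within 0.016 rad of level; fingers press on it over 4 N and it on the board over 5 N, foot squashed at least 0.022 rad; all still (x of level in the frame of board between -0.065 and 0.005 m and y of level in the frame of board between -0.025 and 0.025 m and angle between the x axis of level and the x axis of board, either way round below 0.2 rad and value of joint bubble between -0.0035 and 0.0035 m and angle between board's own z axis and vertical below 0.016 rad and angle between the z axis of level and the z axis of board, either way round below 0.025 rad and value of joint foot_squash above 0.022 rad and contact force between level and board above 5 N and contact force between the fingers and level above 4 N and linear speed of level below 0.01 m/s); the arm keeps its last pose, push and grip.
It fails at once if the tealight is shifted by more than 40 mm (distance of tealight from where it was at the start of the episode above 0.04 m).
It fails at once if the tape roll is shifted by more than 40 mm (distance of tape_roll from where it was at the start of the episode above 0.04 m).
It fails at once if the salt shaker is shifted by more than 40 mm (distance of salt_shaker from where it was at the start of the episode above 0.04 m).
It also fails if it takes over 72 s, if anything falls off the work surface, if the arm or the gripper's body presses on something with over 40 N, if the wrist force passes 120 N, or if a joint passes its speed limit or range.

### The arm

A 7-joint arm with a two-finger parallel gripper is mounted at the origin on a cart in front of the work surface, level with it; the furniture and walls round the work are solid. World frame = base frame: x ahead of the robot, y to its left, z up, the work surface at z = 0. Lengths are in m, angles in rad, forces in N, time in s.
With the tool pointing down it reaches from about 0.35 to 0.9 m from the base axis. Payload 8.1 kg.
Tool frame: the origin (TCP) lies midway between the tips of the shut fingers; the grasp point (between the pads) lies 19 mm behind it; z points along the fingers, y is the line along which they close (so a half turn about z gives the same grasp; the last joint's range is limited). The gripper opens to 92 mm and grips with 3 to 60 N. Pads are 19 mm wide; open, the fingers measure 130 mm over their backs; the gripper's body (75 mm by 190 mm) begins 47 mm behind the grasp point.
Start: joints at [-1.291, 0.434, 0.025, 1.573, -0.012, 1.134, -0.075], TCP at [0.233, 0.58, 0.198] pointing down, gripper open.
Joint ranges: [-2.62, 2.62], [-0.44, 2.09], [-1.27, 1.32], [0.08, 2.57], [-1.32, 4.46], [0.12, 2], [-2.74, 2.74]. Speed limits (rad/s): [2.22, 2.22, 3.01, 3.01, 3.14, 3.14, 3.14].

### API

Orientations are given as a rotation vector (axis times angle).
In Python, from cell import observe, get_image, camera_model, sign_off, recognise, silhouettes gives the robot as it stands.
- The arm moves only by the tool apply_moves, never from a script. Its argument "motion" is a list of rows, each an object of numbers: "x", "y", "z": the shift along the world's x, y, z in cm; "yaw": the turn about the world's z in degrees; "hand": the opening, from -1 (shut) to 1 (fully open), so that 0 is half open. In form: [{"x": .., "y": .., "z": .., "yaw": .., "hand": ..}, ...]. A call has 1 to 10 rows; each row is the pose to reach, as a shift and turn from the pose commanded when the call began; what a row does not reach only later rows make up. A row lasts 1/8 s, in which the tool goes at most 62.5 mm and 10.7 degrees, less where a joint would pass 70% of its speed; a pose out of reach is approached as far as the arm can. A call with a gripper value outside its range is refused whole. The fingers move at their own pace and stop on an object; "newtons" is the grip in N (left out, the last holds). Time passes only in rows, so rows that repeat a pose let the fingers close. It gives the time, the measured TCP pose, the force, the opening and the grip force at its end, in the units of the state.
- observe(): the state, without advancing time (a new reading comes with each control period).
- get_image(name): name is "scene" or "side" or "wrist"; returns the picture (400x640x3 uint8, blue, green, red); there is no depth.
- camera_model(name): a dict with "camera_matrix" (3x3 intrinsics, pixels), "k1" (the pictures are not rectified: a ray, as slopes to the right and down, at radius r is drawn at 1 + k1 r^2 times it, then the intrinsics apply), "T" (4x4, takes a point from camera to world coordinates). Camera axes: x right, y up, looking along -z (the intrinsics and any distortion apply to the point x, -y, -z); pixel columns grow to the right and rows downward; lengths in m; the calibration is good to about 2 mm. A picture is of the moment at which its call begins: read the wrist's pose just before it. camera_model takes no time and is no camera call; for the wrist camera it gives the pose at the moment of the call.
- sign_off(): hands the job in; it is judged then, once.
Trained networks look in the newest picture that a camera, given by its name, has taken for a name from the list of things; names that differ only in an ending like _2 or _b are one class to them, and where a whole thing is asked for, a point or a joint stands for the part that bears it (a point fixed in the world has none). Each returns a list of dicts, best first, with "p" (0 to 1); they miss things now and then, are a little off and sometimes report something else, mostly with a low value. They report only what shows in the picture. A call takes as long as a camera call. They do not tell look-alikes from the thing itself.
- recognise(query, camera): "rect" ([left, top, right, bottom] in pixels, round what is visible of it).
- silhouettes(query, camera): "mask" (400x640 bool, what is visible of it) and "rect" ([left, top, right, bottom] in pixels, round what is visible of it).
The state is a dict: "clock": time; "joints": joint angles; "dq": joint speeds; "joint_efforts": joint torques, N m; "position": TCP position; "ee_rot": TCP orientation; "force": force on the tool from outside, world axes, zero at the start; "ft_torque": the same for the moment, N m; "width": opening from 0.0 (shut) to 1.0 (fully open); "gripper_force": force on a finger pad.
Only numpy, scipy, OpenCV 4.12 (cv2) and the standard library are available. Lean on these libraries where they do the work, as an engineer would, in place of code of your own. Each camera call takes 0.05 s, during which the arm holds its last target. There are 200 camera calls.

## Working session

There is one attempt and no reset: what is moved stays moved. The work goes in short steps, Python scripts to look and compute and a tool call to move; the robot and the scene stay as the last step left them, time stands still between calls to the robot, and variables do not carry over. Pictures are saved under pics/ and viewed, at most 10 in all, crops included, and the job is handed in when it is done.

Besides the shell and the picture viewer there is one more tool, called after "Call:" as a command line: name --argument value ..., lists and objects as JSON in quotes. apply_moves: Moves the arm, as the interface text tells. Its arguments: {"type":"object","properties":{"motion":{"type":"array","items":{"type":"object","properties":{"x":{"type":"number"},"y":{"type":"number"},"z":{"type":"number"},"yaw":{"type":"number"},"hand":{"type":"number"}}}},"newtons":{"type":"number"}},"required":["motion"]}

```bash
ls; mkdir -p pics; cat > h.py <<'E'
import numpy as np, cv2
from cell import *
def ray(cam,u,v,M=None):
    M=M or camera_model(cam);K=np.array(M["camera_matrix"]);T=np.array(M["T"])
    d=np.array([(u-K[0,2])/K[0,0],(v-K[1,2])/K[1,1]]);s=d.copy()
    for _ in range(20): s=d/(1+M["k1"]*(s@s))
    return T[:3,3],T[:3,:3]@np.array([s[0],-s[1],-1])
def onz(cam,u,v,z,M=None):
    o,d=ray(cam,u,v,M);return o+d*(z-o[2])/d[2]
def proj(cam,P,M=None):
    M=M or camera_model(cam);K=np.array(M["camera_matrix"]);T=np.array(M["T"])
    p=T[:3,:3].T@(np.array(P)-T[:3,3]);s=np.array([p[0],-p[1]])/-p[2];s=s*(1+M["k1"]*(s@s))
    return K[0,0]*s[0]+K[0,2],K[1,1]*s[1]+K[1,2]
E
python3 - <<'E'
from h import *
a=get_image("scene");b=get_image("side")
cv2.imwrite("pics/a.png",a);cv2.imwrite("pics/b.png",b)
for c in("scene","side"):
  print(c,np.round(camera_model(c)["T"],2).tolist())
  for q in("level","board","knob_grip","bin","tealight","tape_roll","salt_shaker"):
    print(q,[(np.round(r["rect"]).tolist(),round(r["p"],2)) for r in recognise(q,c)[:4]])
print(observe())
E
```

```text
pics
scene [[0.85, 0.39, -0.36, 0.14], [-0.53, 0.6, -0.6, -0.57], [-0.02, 0.7, 0.71, 0.98], [0.0, 0.0, 0.0, 1.0]]
level [([272.0, 196.0, 312.0, 216.0], 0.76), ([310.0, 226.0, 393.0, 313.0], 0.66), ([221.0, 157.0, 246.0, 179.0], 0.48)]
board [([313.0, 224.0, 390.0, 313.0], 0.85)]
knob_grip [([326.0, 228.0, 338.0, 239.0], 0.47)]
bin [([261.0, 171.0, 343.0, 229.0], 0.62)]
tealight []
tape_roll [([364.0, 198.0, 394.0, 224.0], 0.8)]
salt_shaker [([393.0, 219.0, 404.0, 242.0], 0.81)]
side [[-0.97, 0.15, -0.18, 0.39], [-0.23, -0.57, 0.79, 1.12], [0.01, 0.81, 0.58, 0.75], [0.0, 0.0, 0.0, 1.0]]
level [([328.0, 312.0, 376.0, 335.0], 0.83), ([338.0, 259.0, 351.0, 295.0], 0.74), ([314.0, 214.0, 360.0, 237.0], 0.64)]
board [([326.0, 142.0, 375.0, 191.0], 0.56)]
knob_grip [([336.0, 167.0, 345.0, 184.0], 0.6)]
bin [([273.0, 198.0, 368.0, 257.0], 0.72), ([323.0, 146.0, 376.0, 189.0], 0.55), ([310.0, 217.0, 360.0, 240.0], 0.41)]
tealight []
tape_roll [([265.0, 176.0, 291.0, 199.0], 0.91)]
salt_shaker [([288.0, 145.0, 298.0, 171.0], 0.78), ([320.0, 145.0, 377.0, 191.0], 0.7)]
{'clock': 0.8, 'joints': array([-1.29058035,  0.43444929,  0.02498345,  1.57318031, -0.0116004 ,
        1.13401126, -0.07509812]), 'dq': array([0.00086377, 0.0005883 , 0.00107583, 0.00107839, 0.00062229,
       0.00228011, 0.0010933 ]), 'joint_efforts': array([ 4.17991214e-04, -6.67582870e+01,  9.83888358e-01, -3.14796710e+01,
       -6.06708555e-02,  3.23313999e-02, -7.05459158e-06]), 'position': array([0.23348274, 0.57977688, 0.1981808 ]), 'ee_rot': array([5.97762912e-01, 3.08418443e+00, 1.50375194e-04]), 'force': array([-0.10304186, -0.58159087,  0.26652819]), 'ft_torque': array([ 0.02887713,  0.01732279, -0.02788114]), 'gripper_force': 0.0, 'width': 1.0014931925614645}
```

View pics/a.png

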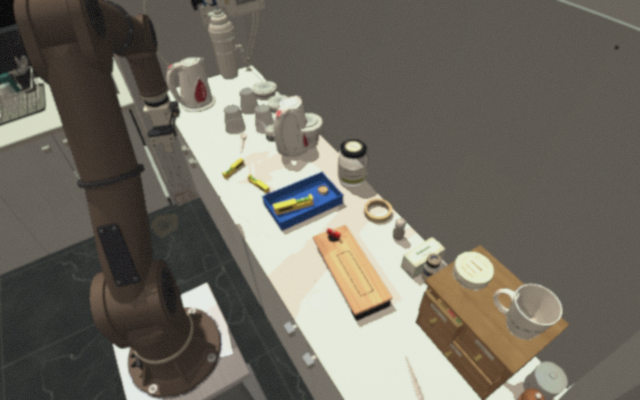

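View pics/b.png

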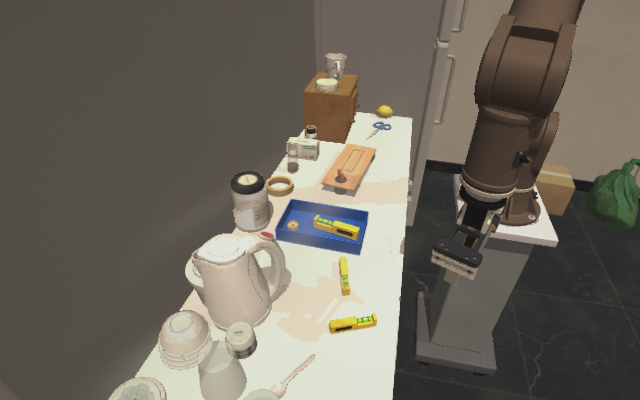

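Both pictures show three yellow levels. The one in the blue bin is at scene (293,205) and side (337,228). Two smaller look-alikes lie on the worktop, at scene (258,184) / side (345,275) and scene (233,168) / side (352,323). I choose the one in the bin, and I'll check it in one close crop. The board is at scene (352,270) with the knob at (333,235), tape at (379,210) and salt at (399,230).

```bash
python3 - <<'E'
from h import *
a=cv2.imread("pics/a.png");b=cv2.imread("pics/b.png")
c1=cv2.resize(a[165:325,250:410],(560,560),interpolation=cv2.INTER_CUBIC)
c2=cv2.resize(b[140:260,270:390],(560,560),interpolation=cv2.INTER_CUBIC)[:, :]
cv2.imwrite("pics/c.png",np.hstack([cv2.resize(c1,(400,400)),cv2.resize(c2,(400,400))]))
get_image("scene");get_image("side")
for c in("scene","side"):
  for q,z in(("level",.038),("board",.045),("bin",.045),("knob_grip",.07),("tape_roll",.012),("salt_shaker",.045)):
    for r in silhouettes(q,c)[:3]:
      m=r["mask"].astype(np.uint8);n=cv2.findContours(m,0,1)[0]
      if not n: continue
      n=max(n,key=cv2.contourArea)
      P=np.array([onz(c,*p[0],z)[:2] for p in n]).astype(np.float32)
      (x,y),(w,h),an=cv2.minAreaRect(P);u=cv2.moments(m,True)
      if w<h: w,h,an=h,w,an+90
      print(c,q,round(r["p"],2),np.round(r["rect"]).tolist(),"xy %.3f %.3f size %.3f %.3f ang %.1f"%(x,y,w,h,an))
E
```

```text
scene level 0.76 [225.0, 156.0, 242.0, 178.0] xy 0.414 0.571 size 0.117 0.036 ang 28.2
scene level 0.65 [273.0, 195.0, 312.0, 215.0] xy 0.516 0.272 size 0.142 0.059 ang 166.8
scene level 0.55 [249.0, 172.0, 272.0, 193.0] xy 0.460 0.438 size 0.124 0.033 ang 101.8
scene board 0.64 [312.0, 225.0, 392.0, 312.0] xy 0.534 -0.044 size 0.311 0.124 ang 82.3
scene bin 0.81 [262.0, 169.0, 344.0, 230.0] xy 0.555 0.271 size 0.267 0.193 ang 178.5
scene knob_grip 0.7 [327.0, 231.0, 341.0, 241.0] xy 0.547 0.056 size 0.048 0.044 ang 57.9
scene tape_roll 0.77 [364.0, 196.0, 388.0, 226.0] xy 0.756 0.107 size 0.115 0.088 ang 51.3
scene tape_roll 0.17 [261.0, 169.0, 342.0, 231.0] xy 0.570 0.303 size 0.275 0.193 ang 178.9
scene salt_shaker 0.69 [392.0, 221.0, 406.0, 243.0] xy 0.746 -0.022 size 0.097 0.043 ang 33.6
side level 0.78 [327.0, 314.0, 377.0, 335.0] xy 0.420 0.618 size 0.110 0.038 ang 24.4
side level 0.6 [312.0, 218.0, 358.0, 240.0] xy 0.521 0.307 size 0.143 0.059 ang 169.6
side level 0.52 [336.0, 257.0, 352.0, 297.0] xy 0.464 0.484 size 0.120 0.021 ang 105.4
side board 0.73 [321.0, 144.0, 376.0, 191.0] xy 0.534 -0.039 size 0.317 0.120 ang 83.2
side bin 0.83 [277.0, 200.0, 367.0, 257.0] xy 0.560 0.313 size 0.252 0.197 ang 179.1
side knob_grip 0.51 [335.0, 170.0, 345.0, 182.0] xy 0.546 0.086 size 0.068 0.033 ang 101.1
side tape_roll 0.74 [263.0, 173.0, 295.0, 196.0] xy 0.758 0.109 size 0.125 0.095 ang 106.5
side tape_roll 0.72 [287.0, 147.0, 298.0, 167.0] xy 0.764 -0.075 size 0.169 0.042 ang 105.9
side salt_shaker 0.6 [288.0, 148.0, 298.0, 173.0] xy 0.746 -0.018 size 0.168 0.040 ang 105.9
```

View pics/c.png

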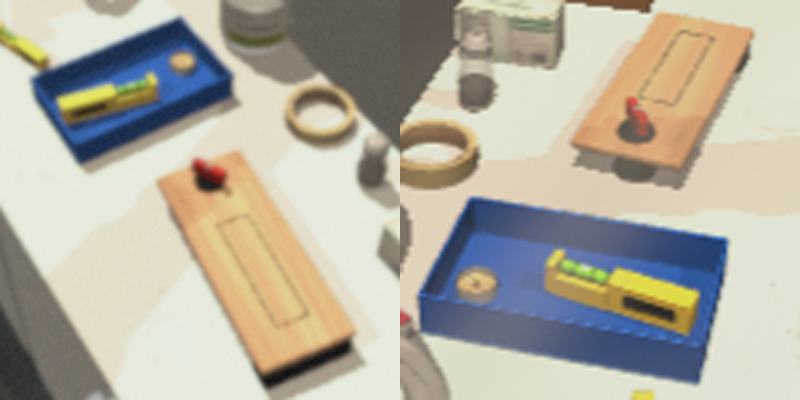

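The crop confirms it: the level in the bin is the largest (about 142 mm, against 110–120 mm). Its grip end points toward the robot and the green vial toward +x. The tealight is at the +x end of the bin. The outline on the board is empty and the knob is at the +y end of the board.

Call:
apply_moves --motion '[{"x": 4,"y": -4,"z": 2,"yaw": 3},{"x": 8,"y": -8,"z": 4,"yaw": 6},{"x": 12,"y": -12,"z": 6,"yaw": 10},{"x": 16,"y": -16,"z": 6,"yaw": 10},{"x": 20,"y": -21,"z": 6,"yaw": 10},{"x": 24,"y": -26,"z": 6,"yaw": 10},{"x": 25.5,"y": -29,"z": 6,"yaw": 10},{"x": 25.5,"y": -29,"z": 6,"yaw": 10},{"x": 25.5,"y": -29,"z": 6,"yaw": 10}]'

```text
schema error: expected keys x, y, z, yaw, hand
```

```bash
cat > w.py <<'E'
from h import *
import sys
# usage: w.py name q:z ...
M=camera_model("wrist");im=get_image("wrist");cv2.imwrite("pics/%s.png"%sys.argv[1],im)
s=observe();n=s["ee_rot"];print("t",round(s["clock"],2),"pos",np.round(s["position"],4),"rot",np.round(n,3),"F",np.round(s["force"],1),"closeang %.1f"%(2*np.degrees(np.arctan2(n[1],n[0]))-90),"cam",np.round(np.array(M["T"])[:3,3],3))
for a in sys.argv[2:]:
  q,z=a.split(":")
  for r in silhouettes(q,"wrist")[:2]:
    m=r["mask"].astype(np.uint8);c=cv2.findContours(m,0,1)[0]
    if not c: continue
    c=max(c,key=cv2.contourArea);P=np.array([onz("wrist",*p[0],float(z),M)[:2] for p in c]).astype(np.float32)
    (x,y),(w,h),an=cv2.minAreaRect(P)
    if w<h: w,h,an=h,w,an+90
    print(q,round(r["p"],2),np.round(r["rect"]).tolist(),"xy %.3f %.3f size %.3f %.3f ang %.1f"%(x,y,w,h,an))
E
python3 w.py d level:.038 bin:.045 board:.048
```

```text
t 1.55 pos [0.2335 0.5798 0.1982] rot [0.598 3.084 0.   ] F [ 0.2  1.  -0.1] closeang 68.1 cam [0.157 0.612 0.384]
level 0.98 [261.0, 331.0, 331.0, 375.0] xy 0.443 0.478 size 0.097 0.033 ang 104.0
level 0.81 [350.0, 268.0, 424.0, 334.0] xy 0.379 0.590 size 0.059 0.025 ang 26.2
bin 0.74 [197.0, 362.0, 227.0, 374.0] xy 0.409 0.379 size 0.036 0.013 ang 68.4
```

View pics/d.png

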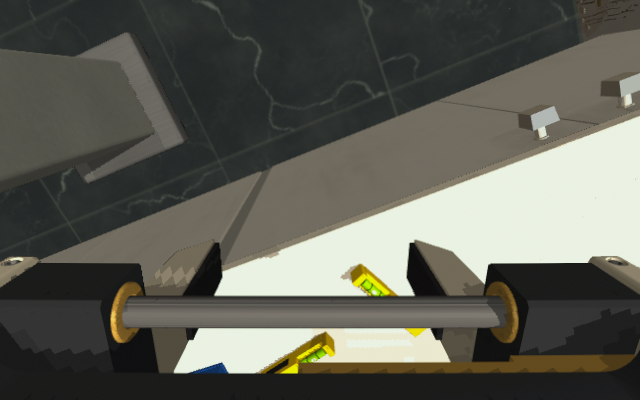

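The move was refused because every row needs all five keys. The wrist picture shows the floor and the worktop edge. The two small look-alikes appear at (387,300) and (300,355), so this camera looks back toward the robot.

Call:
apply_moves --motion '[{"x": 4,"y": -4,"z": 3,"yaw": 3,"hand": 1},{"x": 8,"y": -8,"z": 6,"yaw": 6,"hand": 1},{"x": 12,"y": -12,"z": 9,"yaw": 10,"hand": 1},{"x": 16,"y": -16,"z": 12,"yaw": 10,"hand": 1},{"x": 20,"y": -21,"z": 12,"yaw": 10,"hand": 1},{"x": 24,"y": -26,"z": 12,"yaw": 10,"hand": 1},{"x": 29,"y": -29,"z": 12,"yaw": 10,"hand": 1},{"x": 34,"y": -29,"z": 12,"yaw": 10,"hand": 1},{"x": 34,"y": -29,"z": 12,"yaw": 10,"hand": 1},{"x": 34,"y": -29,"z": 12,"yaw": 10,"hand": 1}]'

```text
clock: 2.95
position: [0.573, 0.2901, 0.3178]
ee_rot: [-0.326, -3.124, 0.0]
force: [0.5, 0.3, 0.2]
width: 1.002
gripper_force: 0.0
```

```bash
python3 w.py e level:.038 bin:.045 board:.048
```

```text
t 3.0 pos [0.5726 0.2904 0.3181] rot [-3.250e-01 -3.124e+00 -1.000e-03] F [ 0.2 -0.5  0.5] closeang -281.9 cam [0.492 0.308 0.504]
level 0.88 [293.0, 48.0, 314.0, 165.0] xy 0.522 0.286 size 0.139 0.024 ang 168.0
level 0.81 [538.0, 2.0, 571.0, 14.0] xy 0.468 0.602 size 0.041 0.018 ang 78.6
bin 0.71 [230.0, 24.0, 381.0, 236.0] xy 0.562 0.288 size 0.250 0.151 ang 178.5
board 0.65 [0.0, 121.0, 182.0, 224.0] xy 0.537 -0.020 size 0.256 0.120 ang 82.5
```

View pics/e.png

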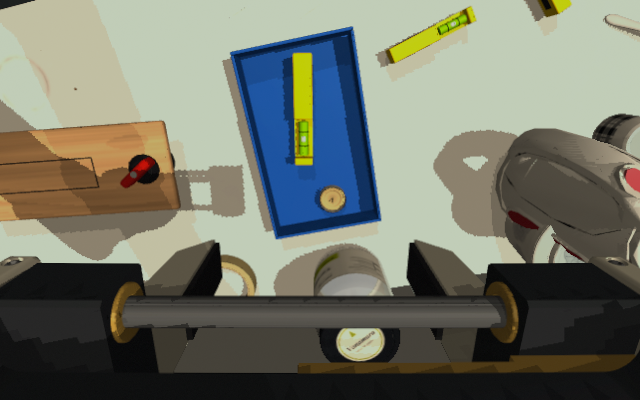

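The wrist picture shows the level upright in the bin at (303,107), with the vial end at (304,140) pointing to +x. The tealight is at (332,199), the knob at (140,172) and the bin at (306,130). Sizes match the listing (139x24 and 250x151). The gripper is already aligned with the level, so I go to the rubber grip.

Call:
apply_moves --motion '[{"x": -4,"y": 0.2,"z": -4,"yaw": 0,"hand": 0.1},{"x": -8.2,"y": 0.3,"z": -8,"yaw": 0,"hand": 0.1},{"x": -8.2,"y": 0.3,"z": -13,"yaw": 0,"hand": 0.1},{"x": -8.2,"y": 0.3,"z": -18,"yaw": 0,"hand": 0.1},{"x": -8.2,"y": 0.3,"z": -22,"yaw": 0,"hand": 0.1},{"x": -8.2,"y": 0.3,"z": -26,"yaw": 0,"hand": 0.1},{"x": -8.2,"y": 0.3,"z": -29,"yaw": 0,"hand": 0.1},{"x": -8.2,"y": 0.3,"z": -30.8,"yaw": 0,"hand": 0.1},{"x": -8.2,"y": 0.3,"z": -30.8,"yaw": 0,"hand": 0.1},{"x": -8.2,"y": 0.3,"z": -30.8,"yaw": 0,"hand": 0.1}]'

```text
clock: 4.4
position: [0.4922, 0.2934, 0.0114]
ee_rot: [0.326, 3.123, 0.002]
force: [-0.2, -0.2, 0.6]
width: 0.549
gripper_force: 0.0
```

Call:
apply_moves --motion '[{"x": 0,"y": 0,"z": 0,"yaw": 0,"hand": -1},{"x": 0,"y": 0,"z": 0,"yaw": 0,"hand": -1},{"x": 0,"y": 0,"z": 0,"yaw": 0,"hand": -1},{"x": 0,"y": 0,"z": 0,"yaw": 0,"hand": -1},{"x": 0,"y": 0,"z": 0,"yaw": 0,"hand": -1},{"x": 0,"y": 0,"z": 0,"yaw": 0,"hand": -1}]' --newtons 30

```text
clock: 5.15
position: [0.4915, 0.2928, 0.0101]
ee_rot: [-0.327, -3.124, 0.0]
force: [-0.2, -0.1, -0.3]
width: 0.006
gripper_force: 0.0
```

The fingers shut on nothing. I look before doing anything else.

```bash
python3 - <<'E'
from h import *
w=get_image("wrist");s=get_image("side");print(observe()["width"])
c=cv2.resize(s[190:270,270:390],(480,320),interpolation=cv2.INTER_CUBIC)
cv2.imwrite("pics/f.png",np.hstack([cv2.resize(w,(320,320)),c]))
E
```

```text
0.004235289297256052
```

View pics/f.png

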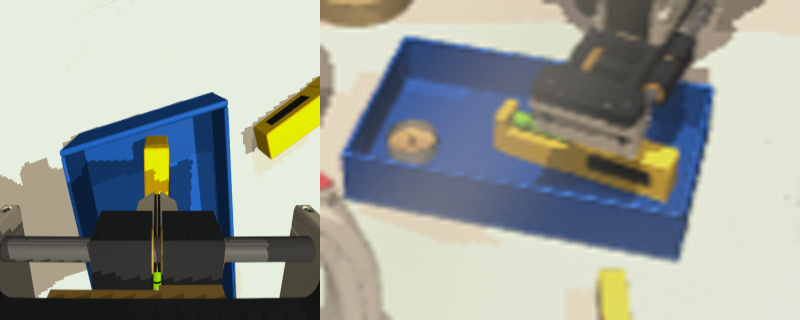

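```bash
python3 - <<'E'
from h import *
M=camera_model("wrist");w=get_image("wrist");s=observe()
from scipy.spatial.transform import Rotation as R
print(np.round(R.from_rotvec(s["ee_rot"]).as_matrix(),2).tolist(), s["position"])
p=s["position"];s_im=get_image("side")
for P in(p,p+[0,0,.019],p+[0,0,.066]): print("wrist",np.round(proj("wrist",P,M)),"side",np.round(proj("side",P)),"scene",np.round(proj("scene",P)))
for c in("wrist","side"):
  for r in recognise("level",c): print(c,r)
for x in(-.07,-.032,.07):
  Q=np.array([.522,.286,.038])+x*np.array([.978,-.208,0]);print("lev",x,np.round(proj("wrist",Q,M)),np.round(proj("side",Q)))
c=cv2.resize(w[150:400,230:400],(340,500),interpolation=cv2.INTER_CUBIC)
d=cv2.resize(s_im[190:260,310:380],(450,450),interpolation=cv2.INTER_CUBIC)
d=cv2.copyMakeBorder(d,0,50,0,0,cv2.BORDER_CONSTANT);cv2.imwrite("pics/g.png",np.hstack([c,d]))
E
```

```text
[[-0.98, 0.21, -0.0], [0.21, 0.98, -0.0], [0.0, -0.0, -1.0]] [0.49145028 0.29275537 0.01009376]
wrist [313. 236.] side [345. 233.] scene [285. 209.]
wrist [312. 251.] side [346. 228.] scene [284. 205.]
wrist [312. 305.] side [347. 215.] scene [283. 195.]
wrist {'rect': [507.3, 94.8, 639.8, 200.3], 'p': 0.88}
wrist {'rect': [285.8, 168.0, 339.4, 362.4], 'p': 0.56}
side {'rect': [325.9, 313.6, 375.4, 335.4], 'p': 0.86}
side {'rect': [338.4, 259.3, 353.1, 295.2], 'p': 0.61}
side {'rect': [311.1, 216.5, 355.7, 239.7], 'p': 0.57}
lev -0.07 [312. 183.] [358. 229.]
lev -0.032 [312. 258.] [346. 225.]
lev 0.07 [312. 415.] [315. 216.]
```

View pics/g.png

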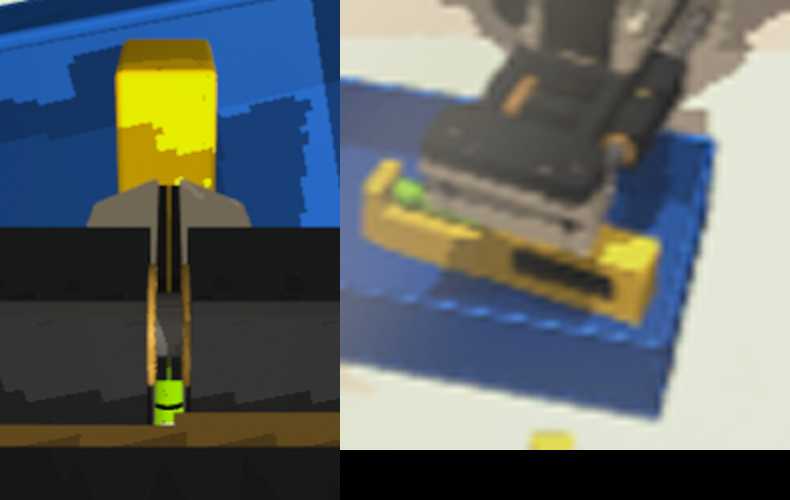

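The wrist crop shows shut fingers at about (313,240) that the level does not hide, and the level has not been disturbed. The side view shows the black grip fully in sight. So the real tips may sit higher than I assumed. I lift clear and check where the shut tips really are.

Call:
apply_moves --motion '[{"x": 0,"y": 0,"z": 4,"yaw": 0,"hand": -1},{"x": 0,"y": 0,"z": 8,"yaw": 0,"hand": -1},{"x": 0,"y": 0,"z": 12,"yaw": 0,"hand": -1},{"x": 0,"y": 0,"z": 12,"yaw": 0,"hand": -1},{"x": 0,"y": 0,"z": 12,"yaw": 0,"hand": -1}]'

```text
clock: 6.08
position: [0.4911, 0.2926, 0.1297]
ee_rot: [-0.327, -3.124, 0.0]
force: [-0.8, -1.0, -0.8]
width: 0.009
gripper_force: 0.0
```

```bash
python3 - <<'E'
from h import *
M=camera_model("wrist");w=get_image("wrist");a=get_image("scene");b=get_image("side");s=observe();p=s["position"];print(p,s["width"])
for im,c,m in((w,"wrist",M),(a,"scene",None),(b,"side",None)):
  for dz,col in((0,(0,0,255)),(.019,(255,0,255)),(.066,(255,255,0))):
    u=proj(c,p+[0,0,dz],m);im[int(round(u[1])),int(round(u[0]))]=col
u=np.round(proj("scene",p)).astype(int);v=np.round(proj("side",p)).astype(int);print(u,v)
f=lambda i,x,y,h,k:cv2.resize(i[y-h:y+h,x-h:x+h],(k,k),interpolation=cv2.INTER_NEAREST)
cv2.imwrite("pics/i.png",np.hstack([f(w,313,250,65,260),f(a,u[0],u[1]-12,26,260),f(b,v[0],v[1]-12,26,260)]))
for r in recognise("level","wrist"): print(r)
E
```

```text
[0.49074558 0.29226901 0.12888663] 0.006644518302725794
[281 184] [348 200]
{'rect': [435.3, 71.7, 583.8, 155.4], 'p': 0.92}
{'rect': [296.8, 138.1, 331.3, 245.7], 'p': 0.78}
```

View pics/i.png

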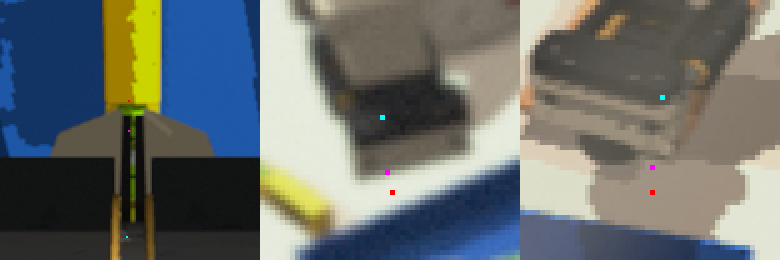

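The tips and the TCP line up in the wrist view, but depth along that ray is ambiguous. A back edge of the pads at the same row fits tips that end about 20–28 mm short of the TCP. I test it by touch: open the fingers, straddle the level, and step down while watching the force.

Call:
apply_moves --motion '[{"x": 0,"y": 0,"z": 0,"yaw": 0,"hand": 0.1},{"x": 0,"y": 0,"z": 0,"yaw": 0,"hand": 0.1},{"x": 0,"y": 0,"z": -4,"yaw": 0,"hand": 0.1},{"x": 0,"y": 0,"z": -8,"yaw": 0,"hand": 0.1},{"x": 0,"y": 0,"z": -11,"yaw": 0,"hand": 0.1},{"x": 0,"y": 0,"z": -12,"yaw": 0,"hand": 0.1},{"x": 0,"y": 0,"z": -12.3,"yaw": 0,"hand": 0.1},{"x": 0,"y": 0,"z": -12.3,"yaw": 0,"hand": 0.1}]'

```text
clock: 7.28
position: [0.4921, 0.2932, 0.0081]
ee_rot: [0.327, 3.123, 0.002]
force: [-0.1, -0.1, -0.1]
width: 0.546
gripper_force: 0.0
```

Call:
apply_moves --motion '[{"x": 0,"y": 0,"z": -0.3,"yaw": 0,"hand": 0.1},{"x": 0,"y": 0,"z": -0.3,"yaw": 0,"hand": 0.1}]'

```text
clock: 7.52
position: [0.4917, 0.2929, 0.0046]
ee_rot: [0.327, 3.124, 0.001]
force: [-1.4, -0.5, 0.3]
width: 0.548
gripper_force: 0.0
```

Call:
apply_moves --motion '[{"x": 0,"y": 0,"z": -0.2,"yaw": 0,"hand": 0.1},{"x": 0,"y": 0,"z": -0.2,"yaw": 0,"hand": 0.1}]'

```text
clock: 7.78
position: [0.4914, 0.2928, 0.0021]
ee_rot: [-0.327, -3.124, 0.0]
force: [-0.6, 0.3, -0.8]
width: 0.55
gripper_force: 0.0
```

The TCP is below the bin floor with no contact, so the fingers are indeed shorter (or not yet down). I keep stepping down.

Call:
apply_moves --motion '[{"x": 0,"y": 0,"z": -0.3,"yaw": 0,"hand": 0.1},{"x": 0,"y": 0,"z": -0.6,"yaw": 0,"hand": 0.1},{"x": 0,"y": 0,"z": -0.6,"yaw": 0,"hand": 0.1}]'

```text
clock: 8.15
position: [0.4913, 0.2926, -0.0042]
ee_rot: [-0.327, -3.124, 0.001]
force: [0.5, 0.2, -0.1]
width: 0.553
gripper_force: 0.0
```

Call:
apply_moves --motion '[{"x": 0,"y": 0,"z": -0.2,"yaw": 0,"hand": 0.1},{"x": 0,"y": 0,"z": -0.4,"yaw": 0,"hand": 0.1},{"x": 0,"y": 0,"z": -0.4,"yaw": 0,"hand": 0.1}]'

```text
clock: 8.52
position: [0.4914, 0.2927, -0.008]
ee_rot: [-0.327, -3.124, 0.0]
force: [0.5, -0.1, -0.6]
width: 0.549
gripper_force: 0.0
```

Call:
apply_moves --motion '[{"x": 0,"y": 0,"z": 0,"yaw": 0,"hand": -1},{"x": 0,"y": 0,"z": 0,"yaw": 0,"hand": -1},{"x": 0,"y": 0,"z": 0,"yaw": 0,"hand": -1},{"x": 0,"y": 0,"z": 0,"yaw": 0,"hand": -1},{"x": 0,"y": 0,"z": 0,"yaw": 0,"hand": -1}]' --newtons 10

```text
clock: 9.15
position: [0.4915, 0.2928, -0.0078]
ee_rot: [0.327, 3.125, 0.0]
force: [-0.2, 0.3, 2.0]
width: 0.259
gripper_force: 10.0
```

At TCP z = -0.008 the fingers hold the 24 mm level (0.259 × 92 = 23.8 mm), so the tips really sit about 30 mm above the reported TCP. I take a deeper, firmer grip.

Call:
apply_moves --motion '[{"x": 0,"y": 0,"z": 0,"yaw": 0,"hand": 0.1},{"x": 0,"y": 0,"z": 0,"yaw": 0,"hand": 0.1},{"x": 0,"y": 0,"z": -0.4,"yaw": 0,"hand": 0.1},{"x": 0,"y": 0,"z": -0.8,"yaw": 0,"hand": 0.1},{"x": 0,"y": 0,"z": -0.8,"yaw": 0,"hand": 0.1}]'

```text
clock: 9.78
position: [0.4911, 0.2925, -0.0164]
ee_rot: [-0.327, -3.124, 0.001]
force: [-0.2, 0.4, 0.3]
width: 0.549
gripper_force: 0.0
```

Call:
apply_moves --motion '[{"x": 0,"y": 0,"z": 0,"yaw": 0,"hand": -1},{"x": 0,"y": 0,"z": 0,"yaw": 0,"hand": -1},{"x": 0,"y": 0,"z": 0,"yaw": 0,"hand": -1},{"x": 0,"y": 0,"z": 0,"yaw": 0,"hand": -1},{"x": 0,"y": 0,"z": 0,"yaw": 0,"hand": -1}]' --newtons 35

```text
clock: 10.4
position: [0.4916, 0.2928, -0.0158]
ee_rot: [0.327, 3.124, 0.0]
force: [0.0, -0.6, 1.6]
width: 0.254
gripper_force: 35.0
```

Call:
apply_moves --motion '[{"x": 0,"y": 0,"z": 3,"yaw": 0,"hand": -1},{"x": 0,"y": 0,"z": 6,"yaw": 0,"hand": -1},{"x": 0,"y": 0,"z": 10,"yaw": 0,"hand": -1},{"x": 0,"y": 0,"z": 14,"yaw": 0,"hand": -1},{"x": 0,"y": 0,"z": 14,"yaw": 0,"hand": -1},{"x": 0,"y": 0,"z": 14,"yaw": 0,"hand": -1}]'

```text
clock: 11.15
position: [0.4908, 0.2924, 0.1233]
ee_rot: [-0.326, -3.123, 0.001]
force: [1.0, -0.2, -2.8]
width: 0.259
gripper_force: 35.0
```

```bash
python3 w.py j level:.13; python3 - <<'E'
from h import *
s=observe();print(s["joints"],s["width"],s["force"])
a=get_image("scene")
for r in recognise("level","scene"): print(r["rect"],r["p"])
M=camera_model("wrist")
E
```

```text
t 11.2 pos [0.4905 0.2922 0.1228] rot [-3.260e-01 -3.123e+00  2.000e-03] F [ 0.4 -0.5 -2.8] closeang -281.9 cam [0.41  0.311 0.31 ]
level 0.9 [440.0, 70.0, 590.0, 156.0] xy 0.444 0.404 size 0.073 0.016 ang 105.8
level 0.88 [284.0, 178.0, 344.0, 366.0] xy 0.491 0.293 size 0.069 0.032 ang 168.1
[-0.72851204  0.42243039  0.13377473  1.80622229 -0.06874251  0.92023286
  0.79797955] 0.25849433897493707 [-0.07651733 -0.73717786 -2.54703127]
[267.9, 166.6, 309.7, 187.4] 0.72
[222.6, 156.8, 243.8, 178.1] 0.64
[249.1, 174.3, 270.6, 193.5] 0.55
```

The level is held (about 2.6 N of weight, 0.2 kg) and lifted clear. I carry it over the board and turn it by −85° to lie along the board, which keeps the last joint near mid-range.

Call:
apply_moves --motion '[{"x": 0.4,"y": -3,"z": 0,"yaw": -9,"hand": -1},{"x": 0.8,"y": -6.5,"z": 0,"yaw": -18,"hand": -1},{"x": 1.3,"y": -10,"z": 0,"yaw": -27,"hand": -1},{"x": 1.8,"y": -14,"z": 0,"yaw": -36,"hand": -1},{"x": 2.3,"y": -18,"z": 0,"yaw": -45,"hand": -1},{"x": 2.8,"y": -22,"z": 0,"yaw": -54,"hand": -1},{"x": 3.3,"y": -26,"z": 0,"yaw": -63,"hand": -1},{"x": 3.8,"y": -29.5,"z": 0,"yaw": -72,"hand": -1},{"x": 4.3,"y": -32,"z": 0,"yaw": -80,"hand": -1},{"x": 4.3,"y": -33.2,"z": 0,"yaw": -85.4,"hand": -1}]'

```text
clock: 12.6
position: [0.5343, -0.0412, 0.1236]
ee_rot: [2.365, 2.068, -0.002]
force: [0.6, 0.2, -2.3]
width: 0.257
gripper_force: 35.0
```

Call:
apply_moves --motion '[{"x": 0,"y": 0,"z": 0,"yaw": 0,"hand": -1},{"x": 0,"y": 0,"z": -2,"yaw": 0,"hand": -1},{"x": 0,"y": 0,"z": -4,"yaw": 0,"hand": -1},{"x": 0,"y": 0,"z": -6,"yaw": 0,"hand": -1},{"x": 0,"y": 0,"z": -6,"yaw": 0,"hand": -1}]'

```text
clock: 13.22
position: [0.5331, -0.0381, 0.0627]
ee_rot: [-2.354, -2.077, 0.004]
force: [-0.1, -0.2, -1.7]
width: 0.262
gripper_force: 35.0
```

```bash
python3 w.py k knob_grip:.07 board:.048 ; python3 - <<'E'
from h import *
a=get_image("scene");b=get_image("side")
c=cv2.resize(a[215:325,300:410],(400,400),interpolation=cv2.INTER_CUBIC)
d=cv2.resize(cv2.imread("pics/k.png"),(400,400));cv2.imwrite("pics/l.png",np.hstack([c,d]))
for cam in("scene","side"):
  for r in silhouettes("level",cam)[:3]:
    P=np.array([onz(cam,x,y,.1)[:2] for y,x in np.argwhere(r["mask"])]).astype(np.float32);q=cv2.minAreaRect(P);print(cam,round(r["p"],2),r["rect"],q)
E
```

```text
t 13.28 pos [ 0.5339 -0.0384  0.0637] rot [-2.356e+00 -2.077e+00  2.000e-03] F [-0.4  0.3 -2. ] closeang -367.2 cam [0.544 0.045 0.249]
knob_grip 0.66 [285.0, 0.0, 359.0, 79.0] xy 0.550 0.063 size 0.035 0.034 ang 172.8
knob_grip 0.51 [209.0, 0.0, 441.0, 364.0] xy 0.543 0.015 size 0.131 0.105 ang 82.7
board 0.78 [208.0, 0.0, 441.0, 363.0] xy 0.543 0.011 size 0.148 0.117 ang 82.4
scene 0.7 [244.9, 175.1, 271.2, 194.1] ((0.4382758140563965, 0.3691011369228363), (0.03226393833756447, 0.11633756011724472), 13.972376823425293)
scene 0.55 [347.2, 248.9, 367.9, 282.3] ((0.5294684767723083, -0.087342269718647), (0.11598283797502518, 0.03823673352599144), 82.2895736694336)
side 0.85 [328.6, 311.1, 377.5, 335.5] ((0.4151224195957184, 0.6626622676849365), (0.10212775319814682, 0.031504590064287186), 25.079057693481445)
side 0.82 [335.6, 258.9, 351.0, 296.0] ((0.45764079689979553, 0.5401996970176697), (0.02327166311442852, 0.10909300297498703), 14.024421691894531)
side 0.6 [343.7, 141.1, 353.6, 160.1] ((0.5423130393028259, -0.043079257011413574), (0.028522521257400513, 0.13479343056678772), 8.96220588684082)
```

View pics/l.png

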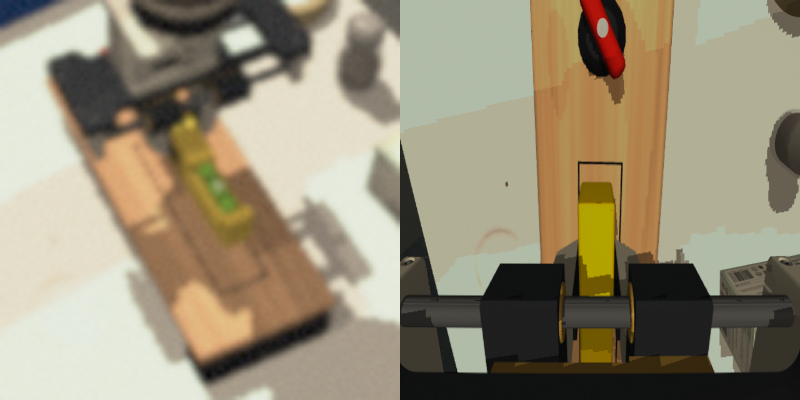

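The scene crop shows the level hanging over the outline, vial toward −y. The wrist view at right shows the level along the board inside the outline, with the knob wing at (605,35). It is aligned to within a few mm. I lower it until contact.

Call:
apply_moves --motion '[{"x": 0.2,"y": 0,"z": -1.5,"yaw": 0,"hand": -1},{"x": 0.2,"y": 0,"z": -2.7,"yaw": 0,"hand": -1},{"x": 0.2,"y": 0,"z": -2.7,"yaw": 0,"hand": -1},{"x": 0.2,"y": 0,"z": -2.7,"yaw": 0,"hand": -1}]'

```text
clock: 14.08
position: [0.5364, -0.0394, 0.037]
ee_rot: [-2.359, -2.074, 0.001]
force: [-0.4, 0.7, -2.4]
width: 0.254
gripper_force: 35.0
```

Call:
apply_moves --motion '[{"x": 0,"y": 0,"z": -0.3,"yaw": 0,"hand": -1},{"x": 0,"y": 0,"z": -0.3,"yaw": 0,"hand": -1}]'

```text
clock: 14.32
position: [0.5365, -0.0392, 0.0341]
ee_rot: [-2.359, -2.075, -0.0]
force: [-0.1, -0.6, -2.4]
width: 0.257
gripper_force: 35.0
```

Call:
apply_moves --motion '[{"x": 0,"y": 0,"z": -0.2,"yaw": 0,"hand": -1},{"x": 0,"y": 0,"z": -0.2,"yaw": 0,"hand": -1}]'

```text
clock: 14.58
position: [0.5364, -0.0391, 0.0321]
ee_rot: [-2.359, -2.075, 0.0]
force: [0.3, -0.5, -2.7]
width: 0.258
gripper_force: 35.0
```

Call:
apply_moves --motion '[{"x": 0,"y": 0,"z": -0.2,"yaw": 0,"hand": -1},{"x": 0,"y": 0,"z": -0.2,"yaw": 0,"hand": -1}]'

```text
clock: 14.82
position: [0.5364, -0.0392, 0.03]
ee_rot: [-2.359, -2.075, 0.0]
force: [0.5, -0.9, -2.9]
width: 0.263
gripper_force: 35.0
```

Call:
apply_moves --motion '[{"x": 0,"y": 0,"z": -0.2,"yaw": 0,"hand": -1},{"x": 0,"y": 0,"z": -0.2,"yaw": 0,"hand": -1}]'

```text
clock: 15.08
position: [0.5364, -0.0392, 0.028]
ee_rot: [-2.359, -2.075, 0.0]
force: [0.4, -0.5, -1.9]
width: 0.259
gripper_force: 35.0
```

Call:
apply_moves --motion '[{"x": 0,"y": 0,"z": -0.2,"yaw": 0,"hand": -1},{"x": 0,"y": 0,"z": -0.2,"yaw": 0,"hand": -1}]'

```text
clock: 15.32
position: [0.5368, -0.039, 0.0264]
ee_rot: [2.359, 2.075, 0.001]
force: [-0.7, 1.9, 4.0]
width: 0.261
gripper_force: 35.0
```

Contact. I release and rise to look at the knob.

Call:
apply_moves --motion '[{"x": 0,"y": 0,"z": 0,"yaw": 0,"hand": -1},{"x": 0,"y": 0,"z": 0,"yaw": 0,"hand": 0.2},{"x": 0,"y": 0,"z": 0,"yaw": 0,"hand": 0.2},{"x": 0,"y": 0,"z": 0,"yaw": 0,"hand": 0.2},{"x": 0,"y": 0,"z": 4,"yaw": 0,"hand": 0.2},{"x": 0,"y": 0,"z": 9,"yaw": 0,"hand": 0.2},{"x": 0,"y": 0,"z": 14,"yaw": 0,"hand": 0.2},{"x": 0,"y": 0,"z": 16,"yaw": 0,"hand": 0.2},{"x": 0,"y": 0,"z": 16,"yaw": 0,"hand": 0.2}]'

```text
clock: 16.45
position: [0.5374, -0.0393, 0.1875]
ee_rot: [2.358, 2.074, 0.004]
force: [0.1, -0.5, -1.2]
width: 0.601
gripper_force: 0.0
```

```bash
cat > k.py <<'E'
from h import *
M=camera_model("wrist");im=get_image("wrist");cv2.imwrite("pics/kn.png",im);s=observe();print(s["clock"],s["position"],s["joints"][6])
h=cv2.cvtColor(im,cv2.COLOR_BGR2HSV)
red=(((h[...,0]<6)|(h[...,0]>174))&(h[...,1]>170)&(h[...,2]>70)).astype(np.uint8)
n,l,st,ce=cv2.connectedComponentsWithStats(red);
for i in np.argsort(-st[1:,4])[:2]+1:
  if st[i,4]<60: continue
  px=np.argwhere(l==i)[:,::-1];P=np.array([onz("wrist",u,v,.076,M)[:2] for u,v in px]).astype(np.float32)
  (x,y),(w,hh),an=cv2.minAreaRect(P)
  if w<hh:w,hh,an=hh,w,an+90
  print("red",st[i],"xy %.4f %.4f size %.3f %.3f ang %.1f"%(x,y,w,hh,an))
E
python3 k.py; python3 w.py m level:.082 board:.05
```

```text
16.5 [ 0.53652847 -0.03917887  0.18612673] 0.08004105548725797
red [292  22  42  57 840] xy 0.5510 0.0671 size 0.046 0.012 ang 118.8
t 16.55 pos [ 0.536  -0.039   0.1853] rot [-2.358e+00 -2.075e+00  1.000e-03] F [ 0.2 -0.1 -0.7] closeang -367.3 cam [0.547 0.044 0.372]
level 0.67 [302.0, 134.0, 331.0, 292.0] xy 0.533 -0.067 size 0.142 0.024 ang 82.0
board 0.58 [242.0, 10.0, 384.0, 295.0] xy 0.538 -0.033 size 0.269 0.119 ang 82.5
board 0.37 [481.0, 2.0, 595.0, 36.0] xy 0.735 0.071 size 0.092 0.028 ang 173.2
```

Level placed at (0.533,−0.067), angle 82°, inside the outline. Wing at (0.551,0.067), 118.8°, size 46x12 as specified. Now I read the bubble by a profile along the vial.

```bash
cat > bub.py <<'E'
from h import *
import sys
def run(name,cx,cy,ang,z=.075):
  M=camera_model("wrist");im=get_image("wrist");cv2.imwrite("pics/%s.png"%name,im);h=cv2.cvtColor(im,cv2.COLOR_BGR2HSV)
  a=np.radians(ang);ex=np.array([np.cos(a),np.sin(a),0]);ey=np.array([-ex[1],ex[0],0])
  xs=np.arange(5,68);ys=np.arange(-8,9)
  uv=np.array([[proj("wrist",np.array([cx,cy,z])+ex*x/1000+ey*y/1000,M) for x in xs] for y in ys]).astype(np.float32)
  p=cv2.remap(im,uv[...,0],uv[...,1],1);cv2.imwrite("pics/%s_p.png"%name,p)
  print(observe()["clock"],"uv x=35",uv[8,30])
  m=np.median(p[5:12],0).astype(int)
  print("x: B,G,R"," ".join("%d:%d,%d,%d"%(x,*c) for x,c in zip(xs,m)))
if __name__=="__main__": run(sys.argv[1],*map(float,sys.argv[2:]))
E
python3 bub.py n .533 -.067 -98
```

```text
16.7 uv x=35 [314.3808  250.81389]
x: B,G,R 5:0,188,181 6:0,188,182 7:0,188,182 8:0,188,182 9:0,188,182 10:0,188,182 11:0,188,182 12:0,187,182 13:0,185,182 14:0,158,159 15:1,110,103 16:1,97,71 17:0,106,71 18:0,144,98 19:0,180,122 20:0,186,126 21:0,185,125 22:0,185,125 23:0,185,125 24:0,186,126 25:0,185,126 26:0,186,125 27:0,185,126 28:0,186,125 29:0,186,125 30:0,151,102 31:2,81,53 32:0,128,86 33:0,177,120 34:0,186,126 35:0,187,127 36:0,187,126 37:0,187,126 38:0,187,126 39:32,187,135 40:104,188,155 41:157,190,174 42:162,184,174 43:152,172,165 44:134,156,154 45:107,136,138 46:85,124,122 47:54,117,100 48:19,105,76 49:2,76,50 50:1,63,41 51:0,95,64 52:0,123,82 53:0,160,108 54:0,173,116 55:0,172,115 56:0,179,120 57:0,182,123 58:0,146,98 59:0,114,77 60:0,114,76 61:0,113,76 62:0,98,75 63:1,73,75 64:2,62,76 65:2,60,77 66:2,73,93 67:1,91,116
```

Lines are at x ≈ 31 and 49.5 mm (centre 40.2) and the bubble runs from 39.5 to about 49, so it stands about +4.3 mm toward the hinge. The unpressed target is −9 mm, which needs about 13.3 mm, or 0.95 rad (54°) clockwise. On to the wing knob.

Call:
apply_moves --motion '[{"x": 0.3,"y": 2,"z": -1,"yaw": 9,"hand": 0.2},{"x": 0.6,"y": 5,"z": -3,"yaw": 18,"hand": 0.2},{"x": 1,"y": 8,"z": -5,"yaw": 27,"hand": 0.2},{"x": 1.4,"y": 10.8,"z": -7,"yaw": 36,"hand": 0.2},{"x": 1.4,"y": 10.8,"z": -10,"yaw": 36,"hand": 0.2},{"x": 1.4,"y": 10.8,"z": -12.5,"yaw": 36,"hand": 0.2},{"x": 1.4,"y": 10.8,"z": -14,"yaw": 36,"hand": 0.2},{"x": 1.4,"y": 10.8,"z": -15.3,"yaw": 36,"hand": 0.2},{"x": 1.4,"y": 10.8,"z": -15.3,"yaw": 36,"hand": 0.2}]'

```text
clock: 17.82
position: [0.55, 0.0686, 0.0325]
ee_rot: [-1.602, -2.701, 0.002]
force: [-0.6, -0.5, -0.7]
width: 0.602
gripper_force: 0.0
```

Call:
apply_moves --motion '[{"x": 0,"y": 0,"z": 0,"yaw": 0,"hand": -1},{"x": 0,"y": 0,"z": 0,"yaw": 0,"hand": -1},{"x": 0,"y": 0,"z": 0,"yaw": 0,"hand": -1},{"x": 0,"y": 0,"z": 0,"yaw": 0,"hand": -1},{"x": 0,"y": 0,"z": 0,"yaw": 0,"hand": -1},{"x": 0,"y": 0,"z": 0,"yaw": 0,"hand": -1}]' --newtons 20

```text
clock: 18.58
position: [0.5504, 0.0688, 0.0331]
ee_rot: [-1.602, -2.702, 0.0]
force: [0.2, 1.0, -0.1]
width: 0.13
gripper_force: 20.0
```

The grip is 12 mm wide, so it is on the wing. I turn it clockwise by 54°.

Call:
apply_moves --motion '[{"x": 0,"y": 0,"z": 0,"yaw": -7,"hand": -1},{"x": 0,"y": 0,"z": 0,"yaw": -14,"hand": -1},{"x": 0,"y": 0,"z": 0,"yaw": -21,"hand": -1},{"x": 0,"y": 0,"z": 0,"yaw": -28,"hand": -1},{"x": 0,"y": 0,"z": 0,"yaw": -35,"hand": -1},{"x": 0,"y": 0,"z": 0,"yaw": -42,"hand": -1},{"x": 0,"y": 0,"z": 0,"yaw": -49,"hand": -1},{"x": 0,"y": 0,"z": 0,"yaw": -54,"hand": -1},{"x": 0,"y": 0,"z": 0,"yaw": -54,"hand": -1}]' --newtons 35

```text
clock: 19.7
position: [0.5531, 0.0686, 0.0349]
ee_rot: [2.653, 1.677, 0.007]
force: [0.7, -0.8, 15.1]
width: 0.131
gripper_force: 35.0
```

Call:
apply_moves --motion '[{"x": 0,"y": 0,"z": 0,"yaw": 0,"hand": 0},{"x": 0,"y": 0,"z": 0,"yaw": 0,"hand": 0},{"x": 0,"y": 0,"z": 0,"yaw": 0,"hand": 0},{"x": 0,"y": 0,"z": 4,"yaw": 5,"hand": 0},{"x": -0.5,"y": -4,"z": 8,"yaw": 10,"hand": 0},{"x": -1,"y": -8,"z": 12,"yaw": 15,"hand": 0},{"x": -1.4,"y": -10.8,"z": 15.3,"yaw": 18,"hand": 0},{"x": -1.4,"y": -10.8,"z": 15.3,"yaw": 18,"hand": 0},{"x": -1.4,"y": -10.8,"z": 15.3,"yaw": 18,"hand": 0},{"x": -1.4,"y": -10.8,"z": 15.3,"yaw": 18,"hand": 0}]'

```text
clock: 20.95
position: [0.5358, -0.0378, 0.1848]
ee_rot: [-2.356, -2.075, 0.003]
force: [-0.2, -0.2, 0.6]
width: 0.5
gripper_force: 0.0
```

```bash
python3 k.py; python3 bub.py o .533 -.067 -98;  python3 w.py m level:.082
```

```text
21.0 [ 0.53591255 -0.03800922  0.18492154] 0.10948775403171923
red [302  20  30  66 908] xy 0.5508 0.0662 size 0.048 0.012 ang 65.2
21.05 uv x=35 [314.12488 251.95183]
x: B,G,R 5:0,188,184 6:0,188,184 7:0,188,184 8:0,188,184 9:0,188,184 10:0,188,184 11:0,188,184 12:0,188,184 13:0,188,184 14:0,188,184 15:0,188,184 16:0,188,184 17:0,188,184 18:0,162,167 19:0,106,113 20:0,93,65 21:0,106,71 22:0,153,105 23:0,186,126 24:0,186,125 25:0,186,126 26:0,187,126 27:0,187,126 28:0,187,125 29:0,186,127 30:104,189,152 31:165,192,177 32:167,192,183 33:156,181,173 34:135,166,162 35:131,157,152 36:128,155,146 37:88,161,133 38:13,121,93 39:1,116,79 40:0,117,78 41:0,117,79 42:0,116,78 43:0,114,77 44:0,113,76 45:0,113,76 46:0,113,76 47:0,114,76 48:0,114,76 49:0,114,76 50:0,116,77 51:0,116,78 52:0,106,70 53:1,73,48 54:2,64,41 55:0,98,65 56:0,115,77 57:0,115,76 58:0,115,76 59:0,115,76 60:0,115,77 61:0,115,76 62:0,114,76 63:0,114,76 64:0,114,76 65:0,111,76 66:0,91,77 67:1,70,79
t 21.1 pos [ 0.5361 -0.0384  0.1853] rot [-2.357e+00 -2.075e+00  2.000e-03] F [ 1.   0.7 -0.2] closeang -367.3 cam [0.547 0.045 0.371]
level 0.93 [300.0, 135.0, 331.0, 295.0] xy 0.533 -0.070 size 0.143 0.025 ang 83.1
level 0.62 [486.0, 0.0, 598.0, 39.0] xy 0.716 0.068 size 0.082 0.026 ang 173.3
```

The wing turned 53.6°. Lines are now centred at 44.2 and the bubble at about 34.5, so the bubble is at −9.7 mm, close to the −9 target. I turn the wrist so that the vial is in view and shut the fingers to press over the grip.

Call:
apply_moves --motion '[{"x": 0,"y": 0,"z": 0,"yaw": 10,"hand": -1},{"x": 0,"y": 0,"z": 0,"yaw": 20,"hand": -1},{"x": 0,"y": 0,"z": 0,"yaw": 30,"hand": -1},{"x": 0,"y": 0,"z": 0,"yaw": 40,"hand": -1},{"x": 0,"y": 0,"z": 0,"yaw": 50,"hand": -1},{"x": 0,"y": 0,"z": 0,"yaw": 60,"hand": -1},{"x": 0,"y": 0,"z": -2,"yaw": 70,"hand": -1},{"x": 0,"y": 0,"z": -5,"yaw": 80,"hand": -1},{"x": 0,"y": 0,"z": -7,"yaw": 90,"hand": -1},{"x": 0,"y": 0,"z": -9,"yaw": 100,"hand": -1}]'

```text
clock: 22.4
position: [0.5363, -0.039, 0.0951]
ee_rot: [0.082, -3.14, -0.0]
force: [-0.5, 0.2, -0.6]
width: 0.004
gripper_force: 0.0
```

Call:
apply_moves --motion '[{"x": 0.1,"y": 0,"z": -1,"yaw": 10,"hand": -1},{"x": 0.1,"y": 0,"z": -2.5,"yaw": 20,"hand": -1},{"x": 0.1,"y": 0,"z": -3.5,"yaw": 20,"hand": -1},{"x": 0.1,"y": 0,"z": -3.5,"yaw": 20,"hand": -1}]'

```text
clock: 22.9
position: [0.5369, -0.0392, 0.0604]
ee_rot: [0.611, -3.08, -0.0]
force: [0.2, 0.1, -0.5]
width: 0.002
gripper_force: 0.0
```

Call:
apply_moves --motion '[{"x": 0,"y": 0,"z": -0.3,"yaw": 0,"hand": -1},{"x": 0,"y": 0,"z": -0.3,"yaw": 0,"hand": -1}]'

```text
clock: 23.15
position: [0.5376, -0.0391, 0.0583]
ee_rot: [-0.616, 3.08, -0.0]
force: [0.4, 1.3, 0.6]
width: -0.001
gripper_force: 0.0
```

Call:
apply_moves --motion '[{"x": 0,"y": 0,"z": -0.3,"yaw": 0,"hand": -1},{"x": 0,"y": 0,"z": -0.3,"yaw": 0,"hand": -1}]'

```text
clock: 23.4
position: [0.5378, -0.0388, 0.0553]
ee_rot: [-0.617, 3.08, 0.0]
force: [0.2, 1.4, 3.4]
width: 0.002
gripper_force: 1.5
```

Call:
apply_moves --motion '[{"x": 0,"y": 0,"z": -0.2,"yaw": 0,"hand": -1},{"x": 0,"y": 0,"z": -0.2,"yaw": 0,"hand": -1}]'

```text
clock: 23.65
position: [0.5386, -0.0387, 0.0539]
ee_rot: [-0.617, 3.078, 0.0]
force: [0.5, 3.9, 7.9]
width: 0.006
gripper_force: 4.0
```

Call:
apply_moves --motion '[{"x": 0,"y": 0,"z": -0.2,"yaw": 0,"hand": -1},{"x": 0,"y": 0,"z": -0.2,"yaw": 0,"hand": -1}]'

```text
clock: 23.9
position: [0.5398, -0.0386, 0.053]
ee_rot: [-0.617, 3.076, 0.0]
force: [-1.1, 3.0, 18.9]
width: 0.007
gripper_force: 9.1
```

Call:
apply_moves --motion '[{"x": 0,"y": 0,"z": 0,"yaw": 0,"hand": -1},{"x": 0,"y": 0,"z": 0,"yaw": 0,"hand": -1},{"x": 0,"y": 0,"z": 0,"yaw": 0,"hand": -1},{"x": 0,"y": 0,"z": 0,"yaw": 0,"hand": -1},{"x": 0,"y": 0,"z": 0,"yaw": 0,"hand": -1},{"x": 0,"y": 0,"z": 0,"yaw": 0,"hand": -1},{"x": 0,"y": 0,"z": 0,"yaw": 0,"hand": -1},{"x": 0,"y": 0,"z": 0,"yaw": 0,"hand": -1}]'

```text
clock: 24.9
position: [0.5396, -0.0386, 0.0529]
ee_rot: [-0.617, 3.076, 0.0]
force: [-0.8, 3.7, 17.0]
width: 0.007
gripper_force: 9.1
```

```bash
python3 bub.py p .533 -.070 -97; python3 -c "
from h import *
im=cv2.imread('pics/p.png');p=cv2.imread('pics/p_p.png');s=observe();print(s['force'],s['position'])
x,y=np.round(proj('wrist',[.5285,-.105,.075])).astype(int);print(x,y)
c=cv2.resize(im[max(y-50,0):y+50,max(x-60,0):x+60],(480,400),interpolation=cv2.INTER_CUBIC);p=cv2.resize(p,(480,130),interpolation=cv2.INTER_CUBIC)
cv2.imwrite('pics/q.png',np.vstack([cv2.resize(c,(480,400)),p]))"
```

```text
24.95 uv x=35 [193.94737 185.70929]
x: B,G,R 5:4,113,142 6:4,113,142 7:5,113,142 8:5,113,142 9:4,110,139 10:2,99,126 11:4,103,130 12:5,113,142 13:4,112,141 14:3,93,75 15:1,107,72 16:2,108,73 17:2,108,72 18:3,107,73 19:2,108,74 20:2,109,73 21:4,108,74 22:3,109,74 23:3,109,74 24:3,110,75 25:3,110,75 26:3,108,73 27:5,21,15 28:4,89,61 29:2,111,76 30:3,120,82 31:5,146,100 32:5,145,100 33:6,145,100 34:28,146,111 35:104,151,145 36:118,157,160 37:117,157,160 38:117,157,160 39:117,157,159 40:109,153,152 41:43,152,117 42:8,145,101 43:4,145,100 44:4,145,101 45:5,122,86 46:9,20,16 47:5,135,93 48:3,145,101 49:5,143,100 50:4,143,98 51:6,145,101 52:4,146,101 53:4,145,101 54:2,145,100 55:5,146,101 56:5,145,100 57:5,145,100 58:4,143,100 59:3,83,84 60:5,65,81 61:4,64,81 62:5,66,83 63:2,100,127 64:1,122,154 65:1,136,172 66:1,136,172 67:1,136,172
[-0.44578157  3.88736866 18.46222975] [ 0.53962513 -0.03861872  0.05294484]
194 185
```

View pics/q.png

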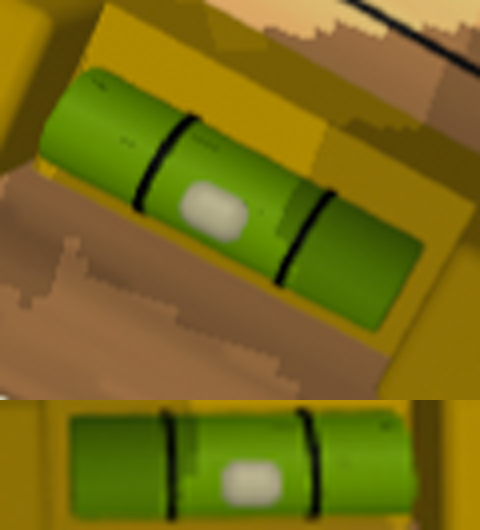

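The crop shows the pale bubble between the two black lines. The lines are at 27.2 and 46.0 and the bubble centre is at 37.7, about +1.1 mm. Its swing of about 10.8 mm on pressing means the foot is fully squashed. The press is a steady 18 N. I hand in.

```bash
python3 -c "
from cell import *
print(sign_off())"
```

```text
the job is handed in; nothing more can be done
None
```

I handed the job in at about 25 s: the level lies in the outline, pressed down at about 18 N, with the bubble about 1 mm off centre and the foot squashed fully in; the hand-in returned no verdict.

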